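# Fit the splined coupling on the shutter gear drive

### The job

Fit the red splined coupling onto the splined shaft that stands up from the grey shutter gear drive: line up the teeth, rocking the coupling a little about the shaft if they catch, and push it down until it sits fully home on the shaft's shoulder before you let go. Leave the dark coupling with the plain round bore where it stands.

Things in the scene. Friction and masses are not known exactly. Their poses are not given: they have to be found in the camera images.
- splined_coupling: Coupling to fit: loose upright steel hexagon, red outside, 50 mm across flats, 58 across corners, 40 high, 0.2-0.42 kg. Bright through bore: six lands reach in to 27 mm diameter, between them six grooves 9 mm wide out to 35 mm diameter. Origin: centre of underside, z up along the bore. x, and every 60 degrees from it, passes through the middle of a flat and of a groove.
- plain_coupling: Wrong coupling, to be left where it stands: loose hexagon of the same outer size (50 mm across flats, 40 mm high), dark grey all over, with a plain round 18 mm bore, too small for the shaft. Origin: centre of underside, z up.
- gear_drive: Shutter gear drive, fixed to the bench: grey housing 110 (x) x 92 (y) x 48 mm high on two feet 136 mm long; a dark motor stub 47 mm thick reaches +106 mm along its x; the splined shaft rises from the middle of its top and does not turn. Origin: on the bench under the shaft's axis, z up, x along the motor stub.
- shaft_shoulder (a point): Centre of the flat top of the shaft's shoulder, a bright disc 56 mm wide, 60 mm above the bench; the seated coupling's underside rests on it. z up along the shaft; x, and every 60 degrees from it, through the middle of one of six teeth 4 mm wide, out to 30 mm diameter, full up to 24 mm above the shoulder, tapering to points at 36 mm. Core 22 mm thick. Play in the bore 2.5 mm all round.
- shaft_tip (a point): End of the shaft, 52 mm above the shoulder, same axes. Its last 16 mm are a bare cone, 10 mm wide at the end and 22 mm at its foot, which leads in a coupling up to 4 mm off centre; the pointed teeth begin below it and lead in a coupling turned up to about 10 degrees off. Further off, the teeth catch: turn it some degrees either way while pushing lightly (15 N).

How it is judged:
By the outcome, as a careful person would: the job done as asked, in the order asked, and still so for the second after the job is handed in, with the robot touching nothing.
It also fails if it takes over 40 s, if anything falls off the work surface, if the arm or the gripper's body presses on something with over 40 N, if the wrist force passes 120 N, or if a joint passes its speed limit or range.

### The arm

A 6-joint arm with a two-finger parallel gripper is mounted at the origin on a cart in front of the work surface, level with it; the furniture and walls round the work are solid. World frame = base frame: x ahead of the robot, y to its left, z up, the work surface at z = 0. Lengths are in mm, angles in rad, forces in N, time in s.
With the tool pointing down it reaches from about 275 to 825 mm from the base axis. Payload 4.9 kg.
Tool frame: the origin (TCP) lies between the finger pads; the fingertips stand 17 mm ahead of it and the grasp point (between the pads) lies 2 mm behind it; z points along the fingers, y is the line along which they close (so a half turn about z gives the same grasp; the last joint's range is limited). The gripper opens to 85 mm and grips with 20 to 120 N. Pads are 22 mm wide; open, the fingers measure 114 mm over their backs; the gripper's body (76 mm by 85 mm) begins 54 mm behind the grasp point. The pads swing forward as they close: fully open they stand 13 mm farther back than shut.
Start: joints at [-0.134, 0.326, -0.193, 1.052, 0, 1.437], TCP at [550.017, 0.009, 248.281] pointing down, gripper open.
Joint ranges: [-2.65, 2.65], [-0.97, 1.79], [-1.3, 1.35], [-1.93, 2.1], [-1.47, 1.37], [-3.14, 3.14]. Speed limits (rad/s): [2.57, 2.57, 3.14, 3.14, 3.14, 3.14].

### API

Orientations are given as [roll, pitch, yaw] about the fixed x, y, z axes, in that order (R = Rz(yaw) Ry(pitch) Rx(roll)).
In Python, from bench import move_ptp, movel, move_j, grip, dwell, solve_ik, capture, camera_model, IKError, sign_off, spot_in, regions_of, place_of, read_t, read_qpos, read_joint_velocities, read_effort, read_tcp_pos, read_orientation, read_contact_force, read_wrist_torque, read_opening, read_gripper_force gives the robot as it stands. Calls block until the motion is done:
- move_ptp(position, orientation): joint-space move of the TCP to a pose.
- movel(position, rot=None, max_speed=150, threshold=None): straight line of the TCP; rot=None keeps the orientation; max_speed is the mean speed in mm/s. With threshold (N) it stops when the force on the tool has changed by that much, and returns True; else False.
- move_j(angles): joint-space move.
- grip(opening, effort=None): opening from 0.0 (shut) to 1.0 (fully open); effort is the grip in N (None keeps the last); returns when the fingers have stopped.
- dwell(seconds).
- solve_ik(position, orientation): joint angles nearest the present ones, or None.
- capture(name): name is "scene" or "side" or "wrist"; returns (picture, depth): 400x640x3 uint8, blue, green, red; 400x640 float32, mm along the optical axis (not along the pixel's ray), 0 where there is no reading.
- camera_model(name): a dict with "K" (3x3 intrinsics, pixels), "k1" (the pictures are not rectified: a ray, as slopes to the right and down, at radius r is drawn at 1 + k1 r^2 times it, then the intrinsics apply), "position" and "rotation" of the camera in the world. Camera axes: x right, y up, looking along -z (the intrinsics and any distortion apply to the point x, -y, -z); pixel columns grow to the right and rows downward; lengths in mm; the calibration is good to about 2 mm. A picture is of the moment at which its call begins: read the wrist's pose just before it. camera_model takes no time and is no camera call; for the wrist camera it gives the pose at the moment of the call.
A pose or a line that the arm cannot do raises IKError and nothing moves.
- sign_off(): hands the job in; it is judged then, once.
Trained networks look in the newest picture that a camera, given by its name, has taken for a name from the list of things; names that differ only in an ending like _2 or _b are one class to them, and where a whole thing is asked for, a point or a joint stands for the part that bears it (a point fixed in the world has none). Each returns a list of dicts, best first, with "score" (0 to 1); they miss things now and then, are a little off and sometimes report something else, mostly with a low value. They report only what shows in the picture. A call takes as long as a camera call.
- spot_in(camera, name): "point" ([x, y, z] in mm, in the coordinates of the camera as it stood for that picture, good to about 4 mm: the middle of the surface that is visible of it).
- regions_of(camera, name): "pixels" (400x640 bool, what is visible of it).
- place_of(camera, name): "point" ([x, y, z] in mm, in the coordinates of the camera as it stood for that picture, good to about 4 mm: a listed point, or the origin of a listed thing).
Readings, each from a call of its own:
- read_t(): time.
- read_qpos(): joint angles.
- read_joint_velocities(): joint speeds.
- read_effort(): joint torques, N m.
- read_tcp_pos(): TCP position.
- read_orientation(): TCP orientation.
- read_contact_force(): force on the tool from outside, world axes, zero at the start.
- read_wrist_torque(): the same for the moment, N m.
- read_opening(): opening from 0.0 (shut) to 1.0 (fully open).
- read_gripper_force(): force on a finger pad.
Only numpy, scipy, OpenCV 4.12 (cv2) and the standard library are available. Lean on these libraries where they do the work, as an engineer would, in place of code of your own. Each camera call takes 0.05 s, during which the arm holds its last target. There are 200 camera calls.

## Working session

There is one attempt and no reset: what is moved stays moved. The work goes in short steps, each a Python script; the robot and the scene stay as the last script left them, time stands still between calls to the robot, and variables do not carry over. Pictures are saved under pics/ and viewed, at most 10 in all, crops included, and the job is handed in when it is done.

```bash
mkdir -p pics; ls
cat > h.py <<'E'
import numpy as np, cv2
from bench import *
def toworld(m,p): return np.array(m["rotation"])@np.array(p)+np.array(m["position"])
def deproj(m,u,v,d):
    K=np.array(m["K"]); D=np.array([m["k1"],0,0,0,0.])
    pts=np.stack([u,v],-1).astype(float).reshape(-1,1,2)
    s=cv2.undistortPoints(pts,K,D).reshape(-1,2)
    c=np.c_[s[:,0]*d,-s[:,1]*d,-d]
    return c@np.array(m["rotation"]).T+np.array(m["position"])
def cloud(m,mask,dep):
    k=mask&(dep>0); v,u=np.nonzero(k); return deproj(m,u,v,dep[k])
E
python3 - <<'E'
from h import *
for c in("scene","side"):
    m=camera_model(c); im,d=capture(c); cv2.imwrite(f"pics/{c}0.png",im); np.save(f"{c}0.npy",d)
    print(c,np.round(m["position"]),m["k1"])
    for n in("splined_coupling","plain_coupling","gear_drive","shaft_tip","shaft_shoulder"):
        print(n,[(round(r["score"],2),np.round(toworld(m,r["point"]),1)) for r in place_of(c,n)[:2]])
print(read_t(),read_orientation())
E
```

```text
bench.py
pics
scene [ -43. -609.  686.] -0.16732750470537835
splined_coupling [(0.75, array([ 647.9,   81.7, 1377.2]))]
plain_coupling [(0.86, array([ 704. ,  137.7, 1433.3]))]
gear_drive [(0.8, array([ 773.8,  207.5, 1503.1])), (0.49, array([ 753.4,  187.1, 1482.7]))]
shaft_tip [(0.57, array([ 730.1,  163.8, 1459.4]))]
shaft_shoulder [(0.89, array([ 752.1,  185.8, 1481.4]))]
side [ 165. -534.  590.] 0.017445854155737413
splined_coupling [(0.79, array([ 593.1, -106.1, 1018.7]))]
plain_coupling [(0.7, array([ 631.8,  -67.3, 1057.5])), (0.44, array([ 657.5,  -41.7, 1083.1]))]
gear_drive [(0.69, array([ 678.9,  -20.3, 1104.5]))]
shaft_tip [(0.74, array([ 643.6,  -55.6, 1069.2]))]
shaft_shoulder [(0.59, array([ 663.1,  -36.1, 1088.8]))]
0.6 [3.14154959e+00 3.40588575e-05 1.57078003e+00]
```

```bash
python3 - <<'E'
from h import *
for c in("scene","side","wrist"): print(c,camera_model(c))
E
sed -i 's/^from bench import \*/from bench import *\nfrom scipy.spatial.transform import Rotation as Ro\ndef RM(m):\n    r=np.array(m["rotation"],float)\n    return r if r.ndim==2 else Ro.from_euler("xyz",r).as_matrix() if r.size==3 else Ro.from_quat(r).as_matrix()/; s/np.array(m\["rotation"\])/RM(m)/' h.py
python3 - <<'E'
from h import *
for c in("scene","side"):
    m=camera_model(c); im,d=capture(c)
    for n in("splined_coupling","plain_coupling","gear_drive","shaft_tip","shaft_shoulder"):
        print(n,[(round(r["score"],2),np.round(toworld(m,r["point"]),1)) for r in place_of(c,n)[:2]])
E
```

```text
scene {'K': array([[518.27507734,   0.        , 316.3130401 ],
       [  0.        , 518.27507734, 201.53762252],
       [  0.        ,   0.        ,   1.        ]]), 'k1': -0.16732750470537835, 'position': array([ -43.09295562, -609.35649367,  686.20283534]), 'rotation': array([ 0.98993236, -0.0024645 , -0.67389422])}
side {'K': array([[389.60873874,   0.        , 320.34033622],
       [  0.        , 389.60873874, 198.20585852],
       [  0.        ,   0.        ,   1.        ]]), 'k1': 0.017445854155737413, 'position': array([ 164.80901288, -534.38144643,  590.42814456]), 'rotation': array([ 0.95125008,  0.00151212, -0.49967054])}
wrist {'K': array([[313.47743472,   0.        , 316.83579714],
       [  0.        , 313.47743472, 197.44968475],
       [  0.        ,   0.        ,   1.        ]]), 'k1': -0.024810474323633452, 'position': array([549.84869811,  69.00032805, 372.95671835]), 'rotation': array([-0.2729395 , -0.00037019, -0.0008471 ])}
splined_coupling [(0.89, array([492. , 340. ,  -4.4]))]
plain_coupling [(0.78, array([508.7, 106.4,   1.4]))]
gear_drive [(0.88, array([ 533.9, -132.5,    0.8]))]
shaft_tip [(0.77, array([ 530.7, -136.4,  107.2])), (0.52, array([507.6, 110.3,  -1.8]))]
shaft_shoulder [(0.86, array([ 531.4, -141.3,   57.1]))]
splined_coupling [(0.73, array([497.9, 343.8,   1.1]))]
plain_coupling [(0.74, array([510.5, 113.2,  -2.1]))]
gear_drive [(0.82, array([ 534.2, -137.5,   -4.6]))]
shaft_tip [(0.8, array([ 533.1, -136.6,  111.7]))]
shaft_shoulder [(0.81, array([ 533.4, -133.3,   58.3]))]
```

View pics/scene0.png

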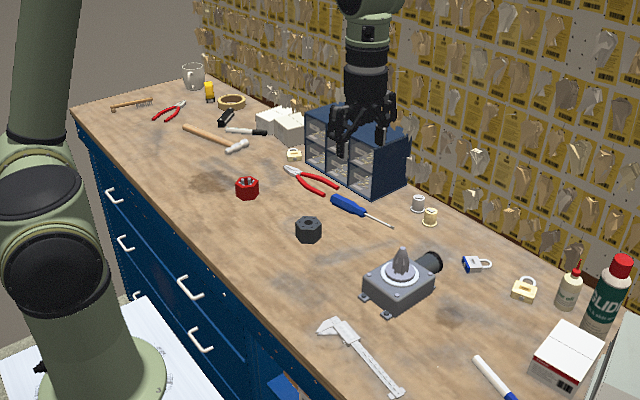

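View pics/side0.png

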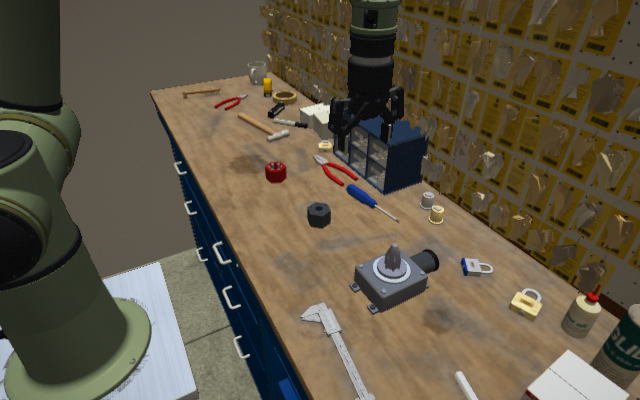

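Run:
```python
from h import *
o=[np.pi,0,np.pi/2]
for n,p,t in(("shaft",[533,-137,205],"shaft_shoulder"),("coup",[495,342,170],"splined_coupling")):
    move_ptp(p,o); dwell(0.2); m=camera_model("wrist"); im,d=capture("wrist")
    cv2.imwrite(f"pics/w_{n}.png",im); np.savez(f"w_{n}.npz",d=d,im=im,**m)
    for q in(t,"shaft_tip","gear_drive") if n=="shaft" else (t,):
        print(q,[(round(r["score"],2),np.round(toworld(m,r["point"]),1)) for r in place_of("wrist",q)[:2]])
    print(read_t(),read_tcp_pos(),read_qpos(),m["position"])
    r=regions_of("wrist","gear_drive" if n=="shaft" else t); print(r[0]["score"]); np.save(f"mask_{n}.npy",r[0]["pixels"])
a=cv2.imread("pics/w_shaft.png")[60:360,160:480];b=cv2.imread("pics/w_coup.png")[60:360,160:480]
cv2.imwrite("pics/both.png",cv2.resize(np.hstack([a,b]),(800,375)))
```

```text
shaft_shoulder [(0.97, array([ 531.5, -135.5,   59.4]))]
shaft_tip [(0.79, array([ 534.1, -134.1,  111.4]))]
gear_drive [(0.67, array([ 535.8, -132. ,    4.5]))]
2.2333 [ 533.29926169 -136.29741995  205.27422693] [-3.84340190e-01  3.58910137e-01 -2.60083394e-01  9.51327027e-01
  1.83756194e-05  1.18509117e+00] [533.13513063 -66.92445685 330.20372849]
0.92
splined_coupling [(0.86, array([496.2, 343.7,  -3. ]))]
4.3417 [495.39648777 341.41322306 170.06788033] [ 4.80809077e-01  4.79767421e-01 -1.66629166e-01  9.24313768e-01
 -5.26418887e-05  2.05271365e+00] [495.51510536 410.14879542 294.77817402]
0.59
```

View pics/both.png

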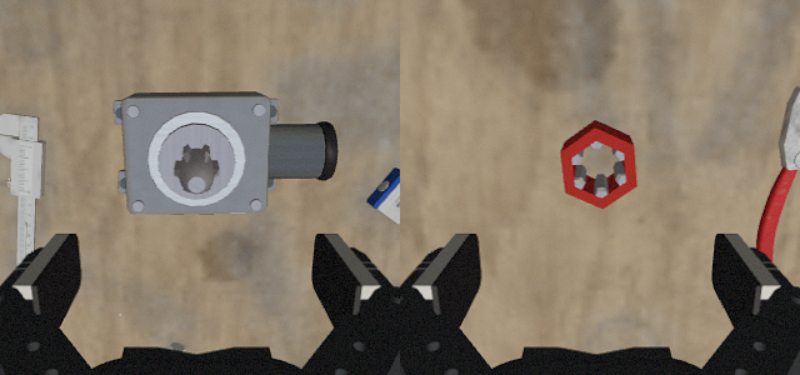

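Run:
```python
from h import *
from scipy.optimize import minimize
def load(n):
    z=np.load(f"w_{n}.npz"); return z,cloud(z,np.ones((400,640),bool),z["d"]),z["im"][z["d"]>0].astype(int)
# coupling: red top points
z,P,C=load("coup")
red=(C[:,2]>70)&(C[:,2]>2*C[:,1])&(abs(P[:,0]-495)<60)&(abs(P[:,1]-342)<60)
print("red z hist",np.percentile(P[red,2],[5,50,95]))
T=P[red&(P[:,2]>36)&(P[:,2]<44)][:,:2]; print(len(T))
def sup(p):  # hex fit: smallest enclosing (soft) hexagon centre+angle
    a=p[2]+np.arange(6)*np.pi/3; d=(T-p[:2])@np.c_[np.cos(a),np.sin(a)].T
    m=d.max(1); return np.sum(np.clip(m-25,0,None)**2)+np.sum(np.clip(12-np.linalg.norm(T-p[:2],axis=1),0,None)**2)+.02*np.sum((25-m)**2)/25
best=min((minimize(sup,[*T.mean(0),a],method="Nelder-Mead",options=dict(xatol=1e-3,fatol=1e-6)) for a in np.radians([-25,-15,-5,5,15,25])),key=lambda r:r.fun)
print("hex",best.x[:2],np.degrees(best.x[2]),best.fun,"median rect",cv2.minAreaRect(T.astype(np.float32)))
# shaft
z,P,C=load("shaft")
k=(abs(P[:,0]-532)<70)&(abs(P[:,1]+135)<60); P=P[k];C=C[k]
br=(abs(P[:,2]-60)<4)&(C.min(1)>150)&(np.hypot(P[:,0]-532,P[:,1]+135)<33)
Q=P[br][:,:2].astype(np.float32)
print("disc",len(Q),cv2.minEnclosingCircle(Q),np.median(P[br,2]))
top=P[P[:,2]>104]; print("tip",top[:,:2].mean(0),top[:,2].max(),len(top))
h=P[(abs(P[:,2]-48)<3)&(abs(P[:,0]-532)<60)][:,:2].astype(np.float32); print("housing",cv2.minAreaRect(h),h.min(0),h.max(0))
im=z["im"];d=z["d"]
c=cv2.resize(im[140:270,255:385],(560,560),interpolation=cv2.INTER_CUBIC)
z2=np.load("w_coup.npz")["im"][140:240,275:365]
cv2.imwrite("pics/zoom.png",c)
```

```text
red z hist [10.19959177 38.65151016 40.12375833]
1418
hex [496.90634833 340.20492425] -54.349997912145504 20.056428038635314 median rect ((497.1512451171875, 340.1899108886719), (49.78373336791992, 55.76054000854492), 65.45056915283203)
disc 1630 ((533.32568359375, -136.04443359375), 27.867794036865234) 59.03408793426047
tip [ 532.22111935 -125.48973197] 288.61876525754025 50091
housing ((535.75048828125, -135.603759765625), (112.03004455566406, 89.31521606445312), 0.7576846480369568) [ 479.3433 -180.755 ] [591.8067  -90.39992]
```

View pics/zoom.png

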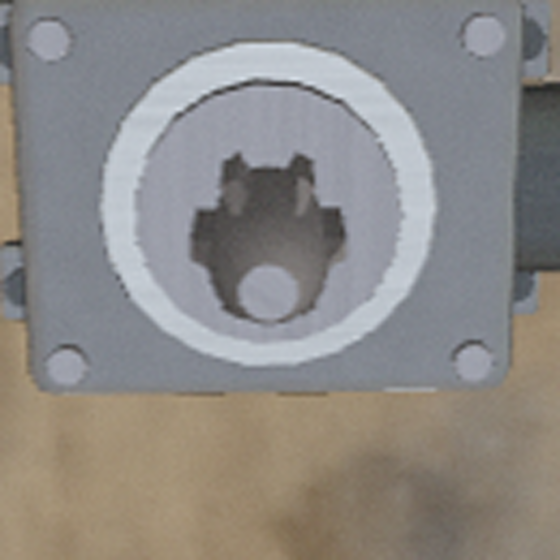

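Run:
```python
from h import *
y=np.pi/2+np.radians(5.55); o=[np.pi,0,y]
move_ptp([497,340.3,100],o)
print("hit",movel([497,340.3,24],max_speed=80,threshold=12)); print(read_tcp_pos())
grip(0.3,effort=60); print(read_opening(),read_gripper_force(),read_contact_force())
movel([497,340.3,180],max_speed=150); print(read_opening(),read_gripper_force(),read_contact_force())
move_ptp([533.3,-136,185],[np.pi,0,np.pi/2+.01]); dwell(.2)
m=camera_model("wrist"); im,d=capture("wrist"); np.savez("held.npz",d=d,im=im,**m); print(read_t(),read_tcp_pos())
ms=camera_model("side"); s,_=capture("side")
cv2.imwrite("pics/held.png",np.hstack([im[60:400,130:510],s[100:400,300:500].repeat(1,0)[:340] if 0 else cv2.resize(s[150:350,300:480],(380,340))]))
```

```text
hit False
[497.45698421 340.54349242  24.49572416]
0.5783995356783534 63.571058604866266 [-0.86776996 -0.65761156  4.92922393]
0.5745857602257963 62.676685620099306 [-0.06641939  0.2710538  -3.50766735]
9.4833 [ 533.48788772 -135.25299435  184.98434021]
```

View pics/held.png

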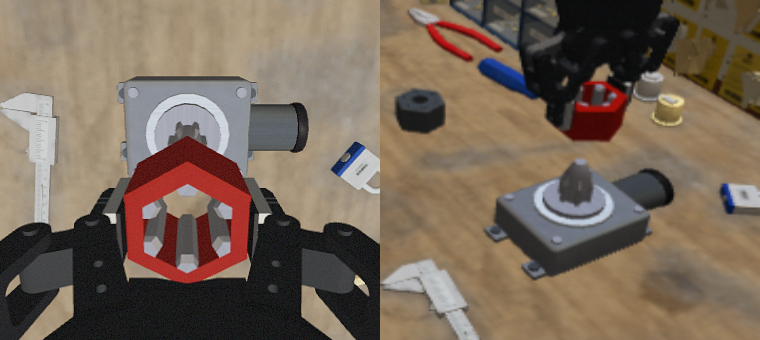

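The coupling is gripped squarely on two flats (hexagon centre near crop pixel (187,210)), with the shaft below it at about (187,120). I'll measure the held offset, then lower it.

Run:
```python
from h import *
z=np.load("held.npz"); P=cloud(z,np.ones((400,640),bool),z["d"]); C=z["im"][z["d"]>0].astype(int)
red=(C[:,2]>70)&(C[:,2]>2*C[:,1])&(abs(P[:,0]-533)<45)&(P[:,2]>150)
print(np.percentile(P[red,2],[50,95,99])); t=np.percentile(P[red,2],90)
T=P[red&(abs(P[:,2]-t)<4)][:,:2].astype(np.float32); r=cv2.minAreaRect(T); print(r,T.min(0),T.max(0))
c=(T.min(0)+T.max(0))/2; off=c-np.array(read_tcp_pos())[:2]; print("off",off)
off=np.clip(off,-4,4); g=np.array([533.3,-136])-off
movel([*g,146],max_speed=100); dwell(.2); print(read_tcp_pos(),read_contact_force())
hit=movel([*g,86],max_speed=30,threshold=15); print(hit,read_tcp_pos(),read_contact_force(),read_t())
```

```text
[198.55997625 200.06036845 200.52482917]
((533.1444091796875, -133.72291564941406), (54.525535583496094, 50.669071197509766), 89.16826629638672) [ 507.9472  -161.00935] [ 558.6364  -106.45147]
off [-0.16834029  1.64990909]
[ 534.07152164 -137.88022967  146.81073397] [-0.12051715 -0.57575375 -3.36935834]
False [ 533.58543088 -137.70322389   86.1681433 ] [ 0.42348428  0.55290168 -3.7138189 ] 12.425
```

Run:
```python
from h import *
p=np.array(read_tcp_pos())
hit=movel([533.4,-137.7,78],max_speed=20,threshold=15); print(hit,read_tcp_pos(),read_contact_force(),read_t())
m=camera_model("side"); s,d=capture("side"); w,dw=capture("wrist")
cv2.imwrite("pics/seat.png",np.hstack([w[60:400,130:510],cv2.resize(s[200:330,330:470],(380,340))]))
```

```text
True [ 533.74087134 -137.76859626   84.67654154] [-0.01735992 -0.13799344  4.86963639] 12.675
```

View pics/seat.png

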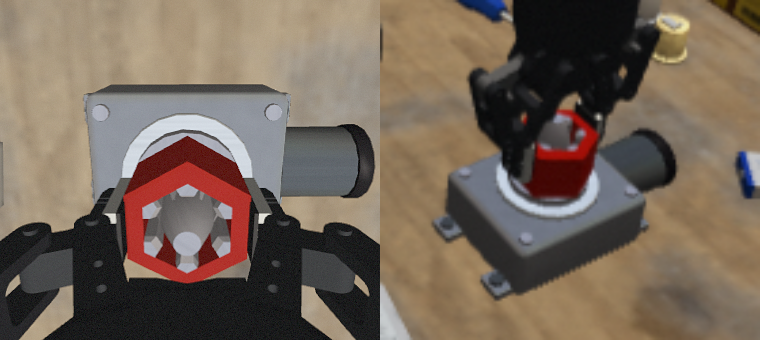

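The shaft tip shows through the bore (crop (187,243)), and the red coupling sits on the disc. Contact came at 84.7 mm, against 84.5 expected for a seated part. I'll press a bit more firmly to confirm, then release.

Run:
```python
from h import *
x,y,_=read_tcp_pos()
print(movel([533.4,-137.7,81],max_speed=15,threshold=25),read_tcp_pos(),read_contact_force())
movel([533.4,-137.7,84.3],max_speed=20); print(read_tcp_pos(),read_contact_force())
grip(0.8); dwell(.2); movel([533.4,-137.7,215],max_speed=120); dwell(.3)
m=camera_model("wrist"); w,d=capture("wrist"); print(read_t(),read_opening())
P=cloud(m,np.ones((400,640),bool),d); C=w[d>0].astype(int)
red=(C[:,2]>70)&(C[:,2]>2*C[:,1])&(np.hypot(P[:,0]-533,P[:,1]+136)<40)
t=np.percentile(P[red,2],90); T=P[red&(abs(P[:,2]-t)<3)]; print("top z",np.median(T[:,2]),T.min(0),T.max(0))
A=np.c_[T[:,:2]-T[:,:2].mean(0),np.ones(len(T))]; print("tilt",np.linalg.lstsq(A,T[:,2],rcond=None)[0])
s,_=capture("side")
cv2.imwrite("pics/end.png",np.hstack([w[60:400,130:510],cv2.resize(s[200:330,330:470],(380,340))]))
```

```text
True [ 533.71105195 -137.7244672    84.68068297] [-1.05519232  0.69242799  4.71656925]
[ 533.85822498 -137.87778466   84.68705014] [-0.75984467  0.52734887  1.01380597]
15.35 0.7995715089868399
top z 98.97944250316588 [ 509.32885918 -165.86098771   96.73375788] [ 558.20701004 -109.20756299  101.17693651]
tilt [-2.71707404e-03 -1.24466816e-03  9.89324345e+01]
```

View pics/end.png

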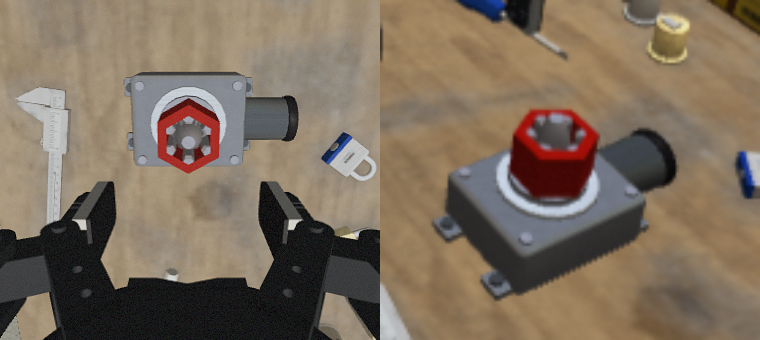

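The coupling sits level on the shoulder, with its top at about 99 mm (disc measured 59 + 40), and the gripper is clear of it.

```bash
python3 -c "
from bench import *
print(sign_off())"
```

```text
the job is handed in; nothing more can be done
None
```

The red splined coupling is fully home on the shaft's shoulder, level and released with the gripper clear, the plain coupling was not touched, and the job was handed in at about 15 s on the robot's clock.

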